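# Weigh the camping pot on the hand scale

### The arm

A 7-joint arm with a two-finger parallel gripper is mounted at the origin on the work surface. World frame = base frame: x ahead of the robot, y to its left, z up, the work surface at z = 0. Lengths are in m, angles in rad, forces in N, time in s.
With the tool pointing down it reaches from about 0.4 to 0.9 m from the base axis. Payload 5.5 kg.
Tool frame: the origin (TCP) lies midway between the tips of the shut fingers; the grasp point (between the pads) lies 19 mm behind it (manip.grip_depth is the distance from the TCP to the grasp point, in m); z points along the fingers, y is the line along which they close (so a half turn about z gives the same grasp; the last joint's range is limited). The gripper opens to 92 mm and grips with 3 to 60 N. Pads are 19 mm wide; open, the fingers measure 130 mm over their backs; the gripper's body (75 mm by 190 mm) begins 47 mm behind the grasp point.
Start: joints at [-0.952, 0.501, -0.427, 1.55, 0.221, 1.138, -0.21], TCP at [0.226, 0.609, 0.227] pointing down, gripper open.
Joint ranges: [-2.88, 2.88], [-0.31, 2.03], [-1.54, 1.56], [0.2, 2.42], [-1.41, 4.55], [0.19, 2.02], [-2.57, 2.57]. Speed limits (rad/s): [2.57, 2.57, 3.14, 3.14, 3.14, 3.14, 3.14].

### API

Orientations are given as a unit quaternion [x, y, z, w].
In Python, from bench import manip, effector, viewer gives the robot as it stands. Calls block until the motion is done:
- manip.move_pose(position, orientation): joint-space move of the TCP to a pose.
- manip.servo_line(position, ori=None, vel=0.15): straight line of the TCP; ori=None keeps the orientation; vel is the mean speed in m/s.
- manip.movej(angles): joint-space move.
- effector.open_jaws() and effector.close(f_grip=None): open the fingers fully, or close them until they stop; f_grip is the grip in N (None keeps the last).
- manip.sleep(seconds).
- manip.solve_ik(position, orientation): joint angles nearest the present ones, or None.
- viewer.get_image(name): name is "scene" or "top"; returns the picture (480x640x3 uint8, red, green, blue); there is no depth.
- viewer.get_calibration(name): a dict with "vfov" (degrees; the focal length in pixels is half the picture's height over the tangent of half this angle, whatever the lens; pixels are square), "cx", "cy" (the principal point, pixels), "eye" and "attitude" of the camera in the world. Camera axes: x right, y down, z forward; pixel columns grow to the right and rows downward; lengths in m; the calibration is good to about 2 mm. A picture is of the moment at which its call begins. get_calibration takes no time and is no camera call.
A pose or a line that the arm cannot do raises manip.PlanningError and nothing moves.
- manip.hand_in(): hands the job in; it is judged then, once.
Readings, each from a call of its own:
- manip.current_clock(): time.
- manip.current_q(): joint angles.
- manip.current_joint_velocities(): joint speeds.
- manip.current_tau(): joint torques, N m.
- manip.current_tool_pos(): TCP position.
- manip.current_tcp_rot(): TCP orientation.
- manip.current_force(): force on the tool from outside, world axes, zero at the start.
- manip.current_wrist_torque(): the same for the moment, N m.
- manip.current_finger_gap(): finger opening in m.
- manip.current_gripper_force(): force on a finger pad.
Only numpy, scipy, OpenCV 4.12 (cv2) and the standard library are available. Lean on these libraries where they do the work, as an engineer would, in place of code of your own. Each camera call takes 0.05 s, during which the arm holds its last target. There are 200 camera calls.

### The job

Weigh the lidded steel pot for the packing list: take the spring scale that is clamped to its bail by the wooden handle, lift until the pot itself hangs a few centimetres clear of the counter, and hold it still there for about two seconds. Then lower it, upright, onto the middle of the round cork mat (not the square one), so that it stands wholly on the mat before you let go. Leave the cup, the bowl and the butter dish alone.

Things in the scene. Friction and masses are not known exactly. Their poses are not given: they have to be found in the camera images.
- scale_handle (a point): Centre of the scale's wooden bar handle: level bar 90 mm long (y axis), 22 wide (x), 28 high, straight above the pot's centre, 204 mm above its underside with slack spring. Below it a 14 mm thick neck, 14 high, then an aluminium tube 32 mm across, 50 high. The tube slides up on a stem clamped rigidly to the pot's bail: scale and pot never part or swing, and stand upright alone.
- pot_base (a point): Centre of the underside of the lidded steel pot, 100 mm diameter at the lid (96 mm body) and 76 mm high, with a thin steel bail arching to 116 mm above the underside. z axis up, y axis along the bail and along the scale's handle. With the scale it weighs 0.5 to 0.9 kg; it stands on the counter (height 0) at the start.
- scale_spring (a joint): Extension of the scale's spring in m: 0 slack (pot standing, handle resting), growing as the handle is pulled up from the pot; 220 N/m, end stop at 0.05. The hanging pot draws it out by 18 to 37 mm, so the handle must rise that far before the pot leaves the counter.
- round_mat_top (a point): Centre of the top face of the round cork mat, 140 mm diameter, 6 mm thick, fixed on the counter; the pot goes here.
- square_mat_top (a point): Centre of the top face of the square cork mat, 130 x 130 mm, 6 mm thick, fixed on the counter; not to be used.
- cup: Bystander: steel camping cup, 80 mm diameter, 75 mm high, with a side handle; origin at the centre of its underside.
- bowl: Bystander: white melamine bowl, 124 mm diameter, 52 mm high; origin at the centre of its underside.
- butter_dish: Bystander: wooden butter dish 85 x 120 mm with a glass lid and wooden knob, 70 mm high; origin at the centre of its underside.
Things that resemble listed ones, but are neither listed nor needed, are in the scene too. Leave any blue look-alike of the part that bears scale_handle alone.

How it is judged:
By the outcome, as a careful person would: the job done as asked, in the order asked, and still so for the second after the job is handed in, with the robot touching nothing.
It also fails if it takes over 51 s, if anything falls off the work surface, if the arm or the gripper's body presses on something with over 40 N, if the wrist force passes 120 N, or if a joint passes its speed limit or range.

## Working session

There is one attempt and no reset: what is moved stays moved. The work goes in short steps, each a Python script; the robot and the scene stay as the last script left them, time stands still between calls to the robot, and variables do not carry over. Pictures are saved under pics/ and viewed, at most 10 in all, crops included, and the job is handed in when it is done.

```bash
mkdir -p pics; ls; python3 - <<'E'
from bench import manip, effector, viewer
import cv2
for n in("scene","top"):
    im=viewer.get_image(n); cv2.imwrite(f"pics/{n}0.png",im[:,:,::-1]); print(n,viewer.get_calibration(n))
print(manip.current_tcp_rot(),manip.current_clock(),manip.current_finger_gap())
E
```

```text
pics
scene {'vfov': 53.907238552037406, 'cx': 322.94729455003414, 'cy': 239.1176089811672, 'eye': array([ 1.50122173, -0.14724703,  0.79503538]), 'attitude': array([ 0.64576439,  0.59800055, -0.33204428, -0.33930853])}
top {'vfov': 54.95521849834825, 'cx': 314.7095684830603, 'cy': 234.79218867669, 'eye': array([ 0.27719716, -0.10387243,  1.35450363]), 'attitude': array([-0.6779025 ,  0.72665853, -0.08044731,  0.07709611])}
[ 1.76950840e-01  9.84219291e-01 -8.64434439e-04 -2.00142354e-04] 0.1 0.09174389483823907
```

View pics/scene0.png

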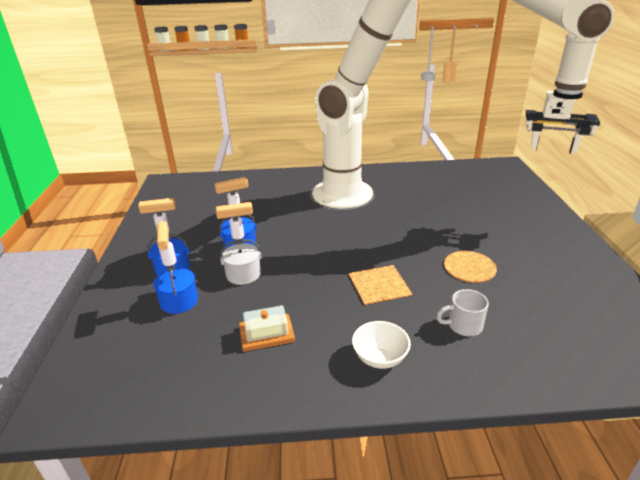

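View pics/top0.png

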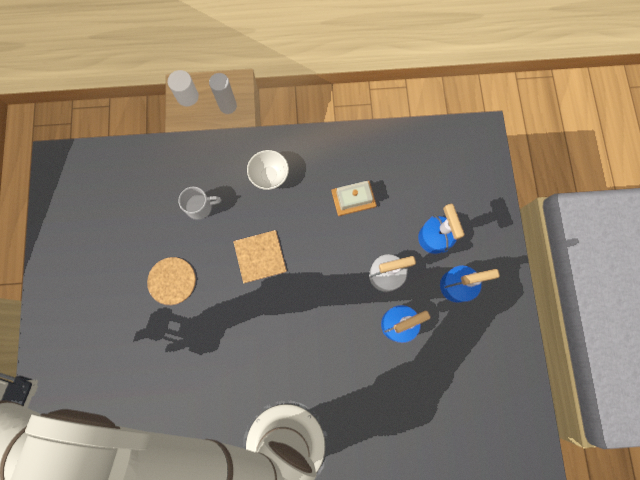

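The scene shows the steel pot at (241,263), with its handle at (235,211). In the top view the pot is at (388,273) and the handle at (397,265).

Candidates for scale_handle (scene / top pixels):
- Steel pot's handle: (235,211) / (397,265)
- Blue pot's handle: (231,186) / (412,322)
- Blue pot's handle: (157,206) / (480,278)
- Blue pot's handle: (163,236) / (453,221)

I choose the first because it stands over the steel pot. The round mat is at (470,266) / (172,281).

```bash
cat > h.py <<'E'
import numpy as np, cv2
from scipy.spatial.transform import Rotation as R
from bench import manip, effector, viewer
def ray(n,p):
    c=viewer.get_calibration(n); f=240/np.tan(np.radians(c["vfov"]/2))
    return c["eye"],R.from_quat(c["attitude"]).apply([(p[0]-c["cx"])/f,(p[1]-c["cy"])/f,1])
def plane(n,p,z):
    e,d=ray(n,p); return e+d*(z-e[2])/d[2]
def proj(n,X):
    c=viewer.get_calibration(n); f=240/np.tan(np.radians(c["vfov"]/2))
    v=R.from_quat(c["attitude"]).inv().apply(np.asarray(X)-c["eye"]); return f*v[...,:2]/v[...,2:]+[c["cx"],c["cy"]]
def tri(a,b):
    (e1,d1),(e2,d2)=ray("scene",a),ray("top",b)
    s=np.linalg.lstsq(np.c_[d1,-d2],e2-e1,rcond=None)[0]
    A,B=e1+s[0]*d1,e2+s[1]*d2; return (A+B)/2,np.linalg.norm(A-B)
E
python3 - <<'E'
from h import *
np.set_printoptions(precision=4,suppress=True)
print(tri((235,211),(397,265)))
for a,b in [((380,268),(414,261)),]:
    p,q=plane("top",a,.215),plane("top",b,.215); print("top ends",p,q)
p,q=plane("scene",(217,213),.204),plane("scene",(252,209),.204); print("scene ends",p,q)
for n,z in(("scene",.006),("top",.006)):
    im=cv2.imread(f"pics/{n}0.png"); h=cv2.cvtColor(im,cv2.COLOR_BGR2HSV)
    m=cv2.inRange(h,(8,90,120),(25,255,255)); k,l,s,c=cv2.connectedComponentsWithStats(m)
    for i in range(1,k):
        if s[i,4]>60: print(n,c[i],s[i],plane(n,c[i],z)[:2])
a=cv2.imread("pics/scene0.png")[150:320,130:300]; b=cv2.imread("pics/top0.png")[190:360,350:520]
cv2.imwrite("pics/crop.png",cv2.resize(np.hstack([a,b]),(800,400),interpolation=cv2.INTER_CUBIC))
E
```

```text
(array([ 0.4461, -0.3187,  0.2011]), np.float64(0.0032167763382287226))
top ends [ 0.4396 -0.2747  0.215 ] [ 0.4513 -0.3612  0.215 ]
scene ends [ 0.4572 -0.3607  0.204 ] [ 0.446  -0.2737  0.204 ]
scene [9.453 4.453] [  0   0  23   9 117] [-6.1454 -4.1023]
scene [45.989   1.8791] [31  0 28  6 91] [-6.3149 -3.6688]
scene [181.8498 111.3707] [    0     0   349   263 40535] [-0.9986 -0.752 ]
scene [516.0731 104.3623] [  362     0   278   274 40414] [-0.8759  0.9986]
scene [554.5526 123.8474] [533 120  43   8 190] [-0.5719  1.0567]
scene [ 68.3345 128.1964] [ 43 122  52  15 275] [-0.8113 -1.2695]
scene [231.0288 184.8848] [215 177  34  17 382] [-0.0989 -0.4056]
scene [156.3095 205.2576] [138 198  38  16 462] [ 0.031  -0.6511]
scene [233.7451 209.9892] [215 202  38  17 463] [ 0.0928 -0.3777]
scene [162.1673 235.7435] [157 222  12  28 269] [ 0.2332 -0.587 ]
scene [469.913  266.2586] [ 444  250   53   33 1334] [0.4789 0.3078]
scene [379.4117 284.383 ] [ 349  265   63   40 1671] [0.5344 0.0465]
scene [266.6054 337.8832] [239 313  56  39 702] [ 0.705  -0.2451]
scene [592.88   447.6462] [ 535  
[... 870 characters left out ...]
 21.3846] [ 94  17  36   9 104] [1.3624 0.5072]
top [102.6666  46.3657] [   0   24  246   54 3599] [1.2695 0.5346]
top [383.9225 160.5698] [    0    53   640   427 54718] [ 0.804 -0.352]
top [351.116  204.1823] [331 181  46  35 362] [ 0.6705 -0.2381]
top [453.4822 220.7589] [443 204  21  35 365] [ 0.5971 -0.5413]
top [259.4787 256.2739] [ 234  231   53   52 1928] [0.5292 0.0469]
top [170.934 280.587] [ 147  257   49   48 1804] [0.4749 0.3092]
top [397.5625 263.875 ] [380 256  36  17 320] [ 0.4781 -0.359 ]
top [480.7156 276.2605] [462 269  38  16 334] [ 0.4246 -0.5982]
top [412.3161 321.129 ] [394 311  36  21 310] [ 0.3097 -0.3832]
top [635.452 460.616] [629 447  11  33 250] [-0.099  -0.9392]
```

View pics/crop.png

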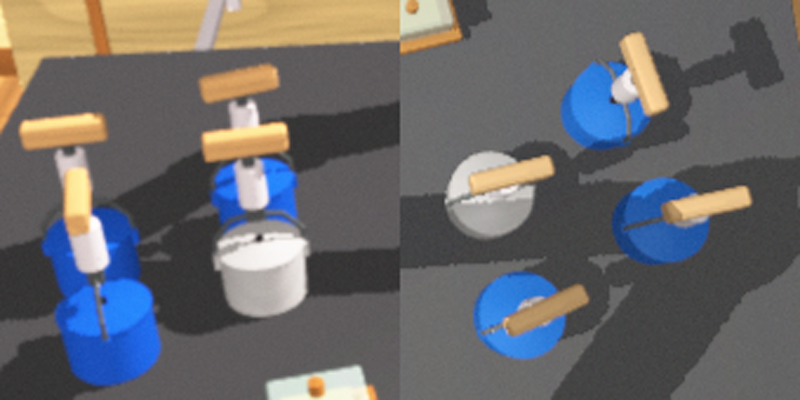

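The crop confirms the choice: the handle at left-panel (245,141) stands over the only steel pot, and the three blue look-alikes stand apart from it. I'll refine the bar pose by fitting a box model to both masks, then move to pre-grasp.

```bash
cat >> h.py <<'E'
from scipy.optimize import minimize
def barmask(im,c):
    m=cv2.inRange(cv2.cvtColor(im,cv2.COLOR_RGB2HSV),(8,70,90),(25,255,255))
    k,l,s,cc=cv2.connectedComponentsWithStats(m); i=1+np.argmin(np.linalg.norm(cc[1:]-c,axis=1)); return (l==i)*1.0
def fitbar(ims,x0,z,seeds):
    M={n:cv2.resize(barmask(ims[n],seeds[n]),None,fx=4,fy=4,interpolation=cv2.INTER_LINEAR)>.5 for n in seeds}
    B=np.array([[a,b,c] for a in(-.011,.011) for b in(-.045,.045) for c in(-.014,.014)])
    def cost(v):
        P=R.from_euler("z",v[2]*10).apply(B)+[v[0],v[1],z]; t=0
        for n in M:
            q=np.round((proj(n,P)*4+1.5)*16).astype(np.int32); g=np.zeros(M[n].shape,np.uint8)
            cv2.fillConvexPoly(g,cv2.convexHull(q),1,shift=4); g=g>0
            t+=1-(g&M[n]).sum()/(g|M[n]).sum()
        return t
    s=np.array(x0,float)/[1,1,10]; S=np.vstack([s,s+[.01,0,0],s+[0,.01,0],s+[0,0,.01]])
    r=minimize(cost,s,method="Nelder-Mead",options=dict(initial_simplex=S,xatol=1e-4,fatol=1e-4))
    return r.x*[1,1,10],r.fun
def quat(yaw,sg):  # tool down, tool y along the bar's x axis
    y=sg*np.array([np.cos(yaw),np.sin(yaw),0]); z=np.array([0,0,-1.])
    return R.from_matrix(np.c_[np.cross(y,z),y,z]).as_quat()
E
python3 - <<'E'
from h import *
np.set_printoptions(precision=4,suppress=True)
ims={n:cv2.imread(f"pics/{n}0.png")[:,:,::-1].copy() for n in("scene","top")}
sd={"scene":(233.7,210),"top":(397.6,263.9)}
v,c=fitbar(ims,[.448,-.318,.13],.204,sd); print("bar",v,c)
for n in sd: print(n,fitbar(ims,[.448,-.318,.13],.204,{n:sd[n]}))
np.save("bar.npy",v)
for sg in(1,-1):
    q=quat(v[2],sg)
    for p in([v[0],v[1],.33],[v[0],v[1],.185],[v[0],v[1],.26],[.47,0,.26],[.477,.3085,.27],[.477,.3085,.19]):
        print(sg,p,manip.solve_ik(p,q))
E
```

```text
bar [ 0.4473 -0.3196  0.1905] 0.23241020782285837
scene (array([ 0.4449, -0.3198,  0.1826]), np.float64(0.08644168146832443))
top (array([ 0.4476, -0.3194,  0.1959]), np.float64(0.1254468638284043))
1 [np.float64(0.4473082758732816), np.float64(-0.3195759498045213), 0.33] [-0.0749  0.2521  0.7826  1.7073 -0.1859  1.2587  0.9398]
1 [np.float64(0.4473082758732816), np.float64(-0.3195759498045213), 0.185] [ 0.0459  0.3953  0.6575  1.8756 -0.2899  0.9671  1.0232]
1 [np.float64(0.4473082758732816), np.float64(-0.3195759498045213), 0.26] [-0.0113  0.3094  0.7153  1.799  -0.2242  1.116   0.9704]
1 [0.47, 0, 0.26] [-0.1335  0.1094  0.0823  1.9615 -0.0102  1.0711  0.1436]
1 [0.477, 0.3085, 0.27] [-0.48    0.288  -0.1728  1.7193  0.0538  1.1388 -0.4779]
1 [0.477, 0.3085, 0.19] [-0.492   0.3674 -0.1607  1.8044  0.0695  0.9752 -0.4907]
-1 [np.float64(0.4473082758732816), np.float64(-0.3195759498045213), 0.33] [-0.4175  0.4925  1.3683  1.7147 -0.4948  1.3485 -1.9083]
-1 [np.float64(0.4473082758732816), np.float64(-0.3195759498045213), 0.185] [-0.2656  0.5851  1.135   1.8837 -0.6067  1.0719 -1.8348]
-1 [np.float64(0.4473082758732816), np.float64(-0.3195759498045213), 0.26] [-0.2933  0.4513  1.1375  1.8059 -0.4438  1.1727 -1.9662]
-1 [0.47, 0, 0.26] [-1.2457  0.5099  1.553   1.987  -0.5507  1.2016 -2.4284]
-1 [0.477, 0.3085, 0.27] [-0.0209  0.3719 -0.7617  1.7041  0.2751  1.1762  2.4766]
-1 [0.477, 0.3085, 0.19] [-0.0243  0.4698 -0.7709  1.7887  0.3755  1.0358  2.3956]
```

```bash
python3 - <<'E'
from h import *
np.set_printoptions(precision=4,suppress=True)
v=np.load("bar.npy"); q=quat(v[2],1)
p=manip.current_tool_pos(); manip.servo_line([p[0],p[1],.36],vel=.2)
manip.move_pose([v[0],v[1],.31],q)
manip.servo_line([v[0],v[1],.235],vel=.12)
im=viewer.get_image("scene"); t=viewer.get_image("top")
cv2.imwrite("pics/pre.png",cv2.resize(np.hstack([im[130:330,140:340],t[170:370,300:500]])[:,:,::-1],(800,400),interpolation=cv2.INTER_CUBIC))
print(manip.current_tool_pos(),manip.current_clock(),manip.current_force())
E
```

```text
[ 0.4479 -0.3201  0.236 ] 5.125 [-0.4535 -0.2062 -0.4713]
```

View pics/pre.png

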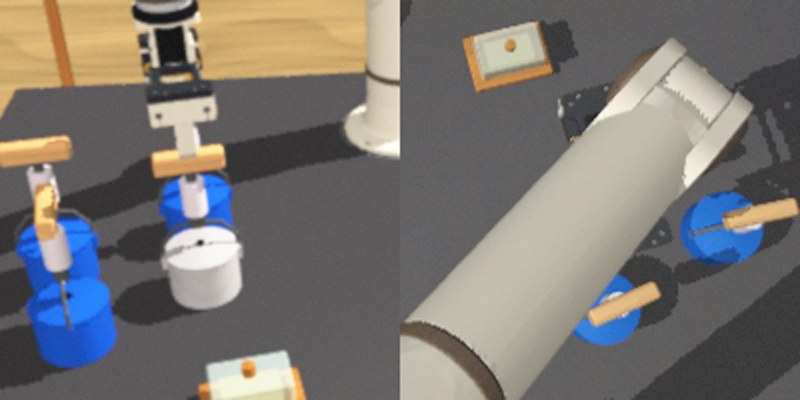

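The gripper is centred over the steel pot's handle (left panel (188,160), finger at (188,135)), and the blue pots are clear. Next I descend, grip and lift.

```bash
python3 - <<'E'
from h import *
np.set_printoptions(precision=4,suppress=True)
v=np.load("bar.npy")
st=lambda s:print(s,manip.current_tool_pos(),manip.current_force(),round(manip.current_finger_gap(),4),round(manip.current_gripper_force(),1),round(manip.current_clock(),2))
manip.servo_line([v[0],v[1],.187],vel=.06); st("down")
effector.close(f_grip=45); manip.sleep(.2); st("closed")
if .018<manip.current_finger_gap()<.027:
    f0=manip.current_force()[2]
    for h in(.015,.045,.06):
        manip.servo_line([v[0],v[1],.187+h],vel=.05); manip.sleep(.3); st(h)
im=viewer.get_image("scene")
cv2.imwrite("pics/lift.png",cv2.resize(im[130:330,140:340,::-1],(600,600),interpolation=cv2.INTER_CUBIC))
E
```

```text
down [ 0.4475 -0.3198  0.1873] [-0.0523  0.4063 -0.5901] 0.092 0.0 6.08
closed [ 0.447  -0.3197  0.1869] [-0.93   -0.2233 -0.4615] 0.0219 44.9 7.37
0.015 [ 0.4475 -0.3194  0.2019] [ 0.1312 -0.5175 -4.2627] 0.0213 44.9 8.12
0.045 [ 0.4472 -0.3195  0.2317] [ 0.3977  0.6527 -4.7806] 0.0214 44.9 9.17
0.06 [ 0.4472 -0.3195  0.2468] [ 0.141  -0.464  -5.4662] 0.0219 44.9 9.92
```

View pics/lift.png

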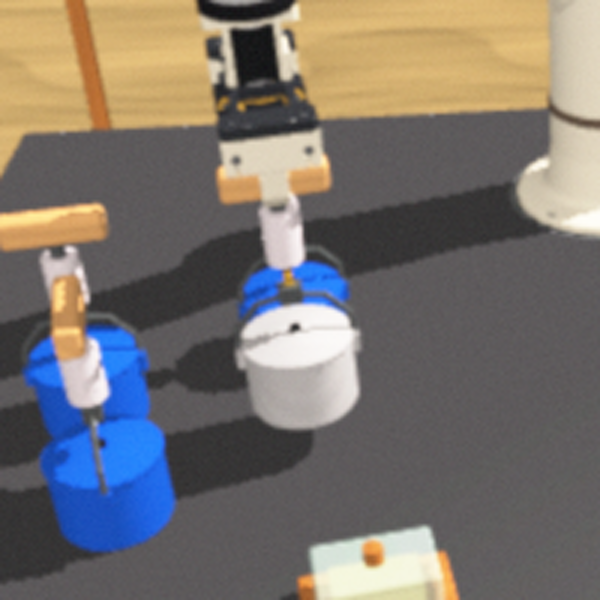

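The pot hangs about 3.5 cm clear and upright (body bottom at (305,425) in the crop), with the spring drawn out. Next I hold it still, carry it over the round mat and look again.

```bash
python3 - <<'E'
from h import *
np.set_printoptions(precision=4,suppress=True)
manip.sleep(2.6); print(manip.current_tool_pos(),manip.current_clock())
m=(.477,.3085)
manip.servo_line([m[0],m[1],.247],vel=.12); manip.sleep(.5)
print(manip.current_tool_pos(),manip.current_force(),manip.current_finger_gap(),manip.current_clock())
im=viewer.get_image("scene")
cv2.imwrite("pics/over.png",cv2.resize(im[130:330,370:570,::-1],(600,600),interpolation=cv2.INTER_CUBIC))
E
```

```text
[ 0.4473 -0.3196  0.247 ] 12.5667
[0.477  0.3085 0.247 ] [-0.2031  0.0841 -5.5868] 0.021495103086741425 18.4583
```

View pics/over.png

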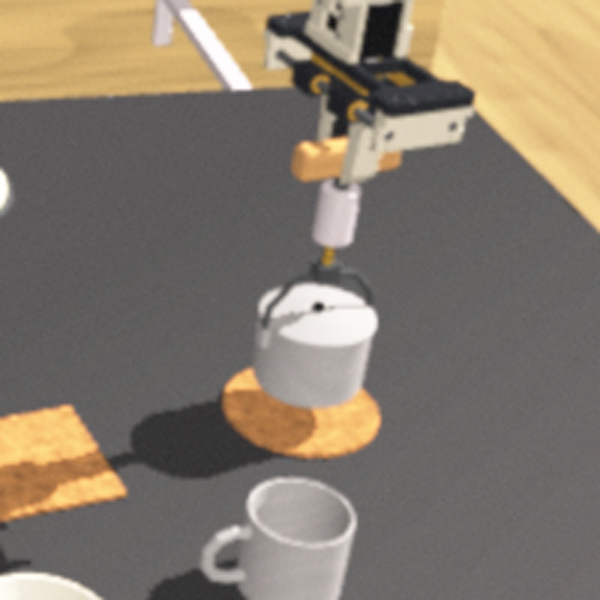

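The pot hangs upright over the round mat (mat centre about (302,415), pot bottom about (310,385)), and the cup is clear of it. I'll lower to just above the mat and check the centring against projected circles.

```bash
python3 - <<'E'
from h import *
m=(.477,.3085)
manip.servo_line([m[0],m[1],.219],vel=.05); manip.sleep(.4)
print(manip.current_tool_pos(),manip.current_force(),manip.current_clock())
im=viewer.get_image("scene"); c=cv2.resize(im[200:320,410:530,::-1],(600,600),interpolation=cv2.INTER_CUBIC)
a=np.linspace(0,2*np.pi,60)
for r,z,col in((.07,.006,(0,255,0)),(.048,.008,(0,0,255)),(.05,.083,(255,0,255))):
    P=proj("scene",np.c_[m[0]+r*np.cos(a),m[1]+r*np.sin(a),0*a+z])
    cv2.polylines(c,[np.round((P-[410,200])*5+2).astype(np.int32)],True,col,1)
cv2.imwrite("pics/low.png",c)
E
```

```text
[0.47706169 0.3085738  0.21919652] [ 0.21271628  0.058938   -4.97438055] 19.6167
```

View pics/low.png

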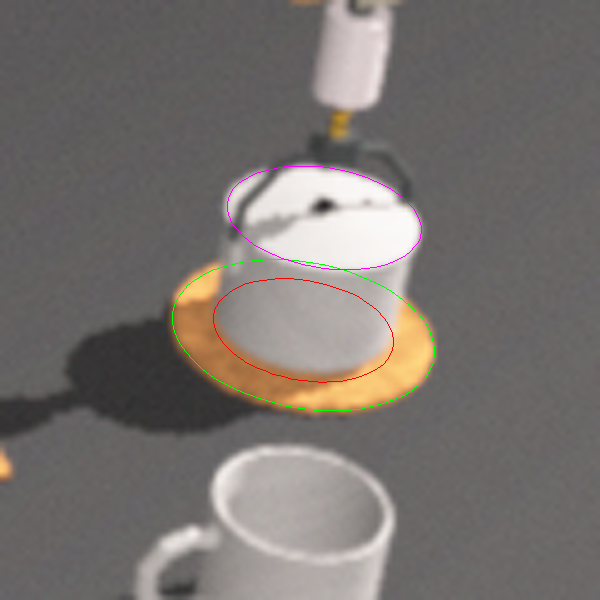

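The mat outline (green) matches the cork. The pot's outlines match to within about 2 mm (lid centre (323,215), base centre about (305,325)), so the pot is centred and upright. Next I lower until the spring is slack, release and retreat.

```bash
python3 - <<'E'
from h import *
m=(.477,.3085)
manip.servo_line([m[0],m[1],.194],vel=.03); manip.sleep(.5)
f=manip.current_force(); print(manip.current_tool_pos(),f,manip.current_clock())
if f[2]>-3:
    effector.open_jaws(); manip.sleep(.3); print(manip.current_finger_gap())
    manip.servo_line([m[0],m[1],.34],vel=.1); manip.sleep(.5)
im=viewer.get_image("scene"); print(manip.current_clock())
cv2.imwrite("pics/end.png",cv2.resize(im[130:330,370:570,::-1],(600,600),interpolation=cv2.INTER_CUBIC))
E
```

```text
[0.4770971  0.30859577 0.19407758] [-0.15774065 -0.18390047 -1.5591266 ] 21.15
0.09203430377944513
24.8
```

View pics/end.png

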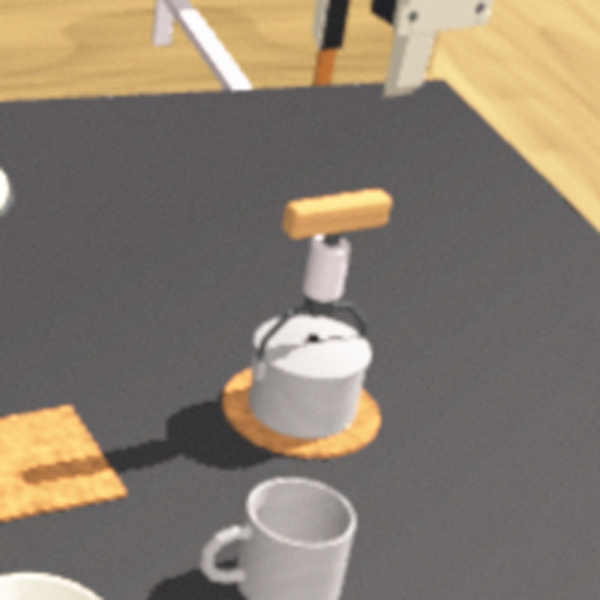

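The pot stands upright in the middle of the round mat (base at about (305,410)), with the gripper clear above.

```bash
python3 -c "
from bench import manip
print(manip.hand_in())"
```

```text
the job is handed in; nothing more can be done
None
```

I held the pot still about 3.5 cm above the counter for at least 2.6 s (about 5 N, so roughly 0.5 kg), set it upright in the middle of the round cork mat, released it, and handed the job in at about 25 s.

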